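# Clamp the vase slide, then hold the watering can ready over the vase

## Robot

A 7-joint arm with a two-finger parallel gripper is mounted at the origin on the work surface. World frame = base frame: x ahead of the robot, y to its left, z up, the work surface at z = 0. Lengths are in m, angles in rad, forces in N, time in s.
With the tool pointing down it reaches from about 0.4 to 0.875 m from the base axis. Payload 19.3 kg.
Tool frame: the origin (TCP) lies midway between the tips of the shut fingers; the grasp point (between the pads) lies 19 mm behind it; z points along the fingers, y is the line along which they close (so a half turn about z gives the same grasp; the last joint's range is limited). The gripper opens to 85 mm and grips with 20 to 120 N. Pads are 22 mm wide; open, the fingers measure 114 mm over their backs; the gripper's body (76 mm by 85 mm) begins 54 mm behind the grasp point. The pads swing forward as they close: fully open they stand 13 mm farther back than shut.
Start: joints at [-1.326, 0.521, -0.036, 1.599, 0.021, 1.021, -0.113], TCP at [0.194, 0.594, 0.231] pointing down, gripper open.
Joint ranges: [-2.91, 2.91], [-0.3, 2.13], [-1.5, 1.42], [0.17, 2.43], [-1.26, 4.41], [0.16, 1.93], [-2.52, 2.52]. Speed limits (rad/s): [1.89, 1.89, 2.39, 2.39, 3.01, 3.01, 3.01].

## Interface

Orientations are given as [roll, pitch, yaw] about the fixed x, y, z axes, in that order (R = Rz(yaw) Ry(pitch) Rx(roll)).
In Python, from workcell import * gives the robot as it stands. The module is installed in compiled form; this text tells all that it offers.
- The arm moves only by the tool play_rows, never from a script. Its argument "deltas" is a list of rows, each a list of 7 numbers: the shift along the tool's x, y, z in units of 500 mm (1.0 is 500 mm), then the turn, a rotation vector about the tool's x, y, z in units of 120 degrees (1.0 is 120 degrees), then the closure, from 0 (fully open) to 1 (shut). A call has 1 to 10 rows; each row is the pose to reach, as a shift and turn from the pose commanded when the call began, along the tool's axes at that moment; what a row does not reach only later rows make up. A row lasts 1/10 s, in which the tool goes at most 50 mm and 8.59 degrees, less where a joint would pass 70% of its speed; a pose out of reach is approached as far as the arm can. A call with a number of a shift or a turn outside -1 to 1 is refused whole. A call with a gripper value outside its range is refused whole. The fingers move at their own pace and stop on an object; "newtons" is the grip in N (left out, the last holds). Time passes only in rows, so rows that repeat a pose let the fingers close. It gives the time, the measured TCP pose, the force, the opening and the grip force at its end, in the units of the state.
- observe(): the state, without advancing time (a new reading comes with each control period).
- grab_frame(name): name is "scene" or "top" or "wrist"; returns the picture (420x560x3 uint8, red, green, blue); there is no depth.
- get_calibration(name): a dict with "fovy" (degrees; the focal length in pixels is half the picture's height over the tangent of half this angle, whatever the lens; pixels are square), "cx", "cy" (the principal point, pixels), "xyz" and "rotation" of the camera in the world. Camera axes: x right, y down, z forward; pixel columns grow to the right and rows downward; lengths in m; the calibration is good to about 2 mm. A picture is of the moment at which its call begins: read the wrist's pose just before it. get_calibration takes no time and is no camera call; for the wrist camera it gives the pose at the moment of the call.
- job_done(): hands the job in; it is judged then, once.
The state is a dict: "clock": time; "qpos": joint angles; "qd": joint speeds; "joint_efforts": joint torques, N m; "position": TCP position; "tool_rot": TCP orientation; "force": force on the tool from outside, world axes, zero at the start; "moment": the same for the moment, N m; "grip_width": finger opening in m; "finger_force": force on a finger pad.
Only numpy, scipy, OpenCV 4.12 (cv2) and the standard library are available. Lean on these libraries where they do the work, as an engineer would, in place of code of your own. Each camera call takes 0.05 s, during which the arm holds its last target. There are 200 camera calls.

## Task

The white vase rides on a sliding carriage: turn its red clamp knob clockwise (seen from above) to the stop to lock the carriage. Then pick up the green watering can by its top handle, carry it over the bar of clothes pegs, and finish still holding it level and still with the downward end of its spout centred over the vase's mouth, about 2 cm above the rim and not touching it. Do not bump the pegs or the vase with the can, do not push the peg bar, shift the vase or tip the can, and leave the scrub pad holder, soap jar and flower pot where they are.

Things in the scene. Friction and masses are not known exactly. Their poses are not given: they have to be found in the camera images.
- watering_can: Loose empty green plastic watering can, about 0.22 kg: round tub 88 mm across and 88 mm high, open on top, bow handle above it, gooseneck spout along its +x. Origin at the centre of its underside, z up. Overall 142 mm high.
- can_handle (a point): Where to grip the can: middle of the straight top bar of the bow handle, near the can's balance point. The bar runs along the can's x, 76 mm long, 14 mm wide (y) and 14 mm high, centred 135 mm above the underside, 6 mm forward of the can's axis; 40 mm of free space below the bar. Axes as the can.
- spout_tip (a point): Centre of the lower end of the spout's yellow nozzle (15 mm diameter, pointing down when the can is level): 120 mm along the can's +x from its axis and 90 mm above its underside. The spout peaks at 117 mm above the underside. Axes as the can.
- carriage: Steel carriage plate (175 x 85 mm, 8 mm thick) with the white ceramic vase fixed on it in a grey cup, and the clamp pillar and red knob. It slides stiffly (5 N) along its own y, at most 70 mm either side of the middle of a 0.31 m blue rail lying on the shelf; the tightened clamp wedges it much more firmly. Origin under the vase's axis on the plate's underside, 14 mm above the shelf. z up. The pillar stands on its -x side.
- vase_mouth (a point): Centre of the vase's open mouth at rim height, 162 mm above the shelf (58 mm across outside, 50 mm inside; the vase's belly is 80 mm across). Axes as the carriage.
- clamp_grip (a point): Grip point of the red clamp knob, on its vertical turning axis, 110 mm along the carriage's -x from the vase's axis and 111 mm above the shelf. The red grip bar is 46 mm long along this point's x, 14 mm thick along its y, and reaches from 21 mm below this point to 13 mm above it; it stands on a black disc 42 mm across. The point turns with the knob.
- clamp_knob (a joint): Turn of the clamp knob in rad: grows clockwise seen from above; 0 is loosest, 1.4 is the stop (locked). Starts between 0 and 0.3. Turns easily, stiffer (about 0.1 N m) near the stop, and stays where it is left. At 0 the red bar lies along the carriage's x.
- peg_bar: Fixed steel bar 302 mm long along its x, 100 mm above the shelf on two posts, with six coloured spring-clip clothes pegs clipped on it. Highest point (peg tops) 133 mm, 30 mm wide with the pegs, feet 44 mm across. Origin on the shelf below the middle of the bar. It stands between the can and the vase.
- scrub_holder: Loose stainless scrub pad holder, 75 x 105 x 68 mm with its pad; origin under its centre. Bystander.
- soap_jar: Loose white jar with a blue cap, 64 mm across, 85 mm high; origin under its centre. Bystander.
- flower_pot: Loose small terracotta pot, 82 mm across, 70 mm high; origin under its centre. Bystander.
Things that resemble listed ones, but are neither listed nor needed, are in the scene too. Of the things that look like the watering_can, take the one that is nearest to the robot's base at the start.

How it is judged:
By the outcome, as a careful person would: the job done as asked, in the order asked, and still so for the second after the job is handed in, while the arm keeps its last pose, push and grip.
It also fails if it takes over 66 s, if anything falls off the work surface, if the arm or the gripper's body presses on something with over 40 N, if the wrist force passes 120 N, or if a joint passes its speed limit or range.

## Working session

There is one attempt and no reset: what is moved stays moved. The work goes in short steps, Python scripts to look and compute and a tool call to move; the robot and the scene stay as the last step left them, time stands still between calls to the robot, and variables do not carry over. Pictures are saved under pics/ and viewed, at most 10 in all, crops included, and the job is handed in when it is done.

Besides the shell and the picture viewer there is one more tool, called after "Emit:" by a JSON object that holds its "api" and its "payload". play_rows: Moves the arm, as the interface text tells. Its arguments: {"type":"object","properties":{"deltas":{"type":"array"},"newtons":{"type":"number"}},"required":["deltas"]}

```bash
mkdir -p pics; python3 - <<'E'
from workcell import *
import cv2,numpy as np
s=observe();print(s['clock'],s['position'],s['tool_rot'])
for n in ("scene","top"):
    c=get_calibration(n);print(n,c)
    cv2.imwrite(f'pics/{n}0.png',grab_frame(n)[:,:,::-1])
E
```

```text
0.0 [0.19344031 0.59397115 0.2307235 ] [-3.14049852e+00  5.72534198e-05  2.82678738e+00]
scene {'fovy': 57.565735644524956, 'cx': 272.9964030754143, 'cy': 209.61976595414805, 'xyz': array([ 1.33444362, -0.09808866,  0.91442615]), 'rotation': array([-2.36293874e+00, -1.51082742e-03,  1.22648450e+00])}
top {'fovy': 57.383056836203565, 'cx': 279.43693039304185, 'cy': 213.65643247828928, 'xyz': array([0.44695868, 0.12992927, 1.11581812]), 'rotation': array([-2.97857216,  0.02609452, -1.56396651])}
```

View pics/scene0.png

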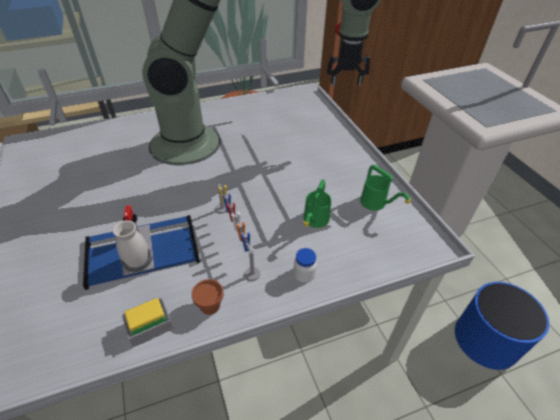

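View pics/top0.png

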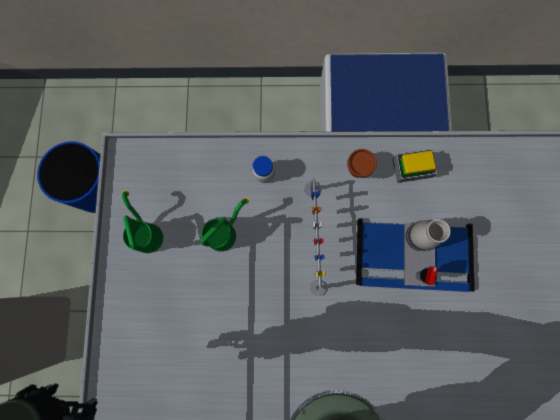

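The scene view shows cans at (318,207) and (377,190), with the vase at (132,245) and the red knob at (130,214). The top view shows cans at (218,233) and (143,235), the vase mouth at (438,231), the knob at (430,275) and the peg bar from (314,187) to (319,288). There are two candidates for the can: top (218,233) is nearer the base at about (330,420), so I choose that one. A close crop comes next.

```bash
cat > h.py <<'E'
import numpy as np,cv2
from workcell import *
from scipy.spatial.transform import Rotation as R
def cam(n):
    c=get_calibration(n);f=210/np.tan(np.radians(c['fovy'])/2)
    return c,f,R.from_euler('xyz',c['rotation']).as_matrix()
def ray(n,u,v,C=None):
    c,f,M=C or cam(n);return np.array(c['xyz']),M@np.array([(u-c['cx'])/f,(v-c['cy'])/f,1])
def onz(n,u,v,z,C=None):
    o,d=ray(n,u,v,C);return o+d*(z-o[2])/d[2]
def tri(a,b):
    (o,d),(p,e)=a,b;t=np.linalg.lstsq(np.c_[d,-e],p-o,rcond=None)[0]
    x,y=o+d*t[0],p+e*t[1];return (x+y)/2,np.linalg.norm(x-y)
def proj(n,P,C=None):
    c,f,M=C or cam(n);q=M.T@(np.array(P)-c['xyz']);return q[0]/q[2]*f+c['cx'],q[1]/q[2]*f+c['cy']
def blobs(img,lo,hi,amin=4,box=None):
    hsv=cv2.cvtColor(img,cv2.COLOR_RGB2HSV);m=cv2.inRange(hsv,lo,hi)
    if box: k=np.zeros_like(m);k[box[1]:box[3],box[0]:box[2]]=255;m&=k
    n,l,s,c=cv2.connectedComponentsWithStats(m)
    return [(c[i].round(1),s[i][:5]) for i in range(1,n) if s[i][4]>=amin],m
E
python3 - <<'E'
from h import *
t=cv2.imread('pics/top0.png');s=cv2.imread('pics/scene0.png')
a=cv2.resize(t[190:260,110:260],None,fx=4,fy=4,interpolation=2)[:,:600]
b=cv2.resize(t[205:295,350:480],None,fx=3,fy=3,interpolation=2)
c=cv2.resize(s[170:235,290:415],None,fx=3,fy=3,interpolation=2)
W=np.zeros((560,790,3),np.uint8);W[:280,:600]=a;W[285:285+270,:390]=b;W[285:285+195,400:775]=c
cv2.imwrite('pics/c1.png',W)
T=t[:,:,::-1].copy();S=s[:,:,::-1].copy()
for nm,i in(('top',T),('scene',S)):
  for k,lo,hi in(('yel',(20,120,90),(34,255,255)),('red',(0,170,90),(6,255,255)),('red2',(174,150,90),(180,255,255)),('blue',(100,150,60),(125,255,255))):
    print(nm,k,[(x[0].tolist(),x[1].tolist()) for x in blobs(i,lo,hi)[0]])
E
```

```text
top yel [([418.5, 161.6], [402, 151, 34, 23, 593]), ([123.8, 190.5], [122, 190, 5, 2, 6]), ([246.6, 198.4], [245, 197, 4, 4, 7]), ([323.1, 273.1], [322, 271, 3, 5, 14]), ([316.5, 273.5], [316, 272, 2, 4, 8])]
top red [([314.6, 240.7], [314, 239, 2, 4, 7]), ([320.9, 240.4], [320, 239, 3, 4, 11]), ([430.6, 275.7], [426, 267, 11, 18, 139])]
top red2 [([436.0, 269.5], [436, 268, 1, 4, 4])]
top blue [([388.3, 92.6], [331, 55, 117, 76, 8481]), ([70.3, 177.4], [37, 141, 62, 71, 485]), ([262.4, 165.4], [253, 156, 20, 20, 309]), ([311.6, 193.9], [311, 191, 2, 8, 13]), ([318.0, 193.0], [317, 190, 3, 7, 15]), ([383.0, 245.9], [362, 223, 42, 47, 1838]), ([453.5, 252.5], [435, 227, 34, 47, 1209]), ([315.6, 256.8], [315, 255, 2, 5, 9]), ([322.1, 256.6], [321, 255, 3, 4, 11]), ([414.1, 284.3], [361, 278, 108, 14, 695])]
scene yel [([220.1, 191.1], [219, 187, 3, 9, 12]), ([224.7, 188.1], [224, 186, 2, 6, 9]), ([407.7, 200.9], [406, 200, 4, 3, 9]), ([305.8, 223.3], [304, 222, 5, 4, 16]), ([143.7, 314.1], [125, 299, 39, 32, 750])]
scene red [([128.6, 212.9], [125, 206, 8, 14, 70])]
scene red2 [([227.8, 206.5], [227, 205, 2, 4, 4])]
scene blue [([168.7, 222.4], [151, 218, 37, 10, 131]), ([172.6, 248.3], [152, 229, 44, 40, 1288]), ([100.7, 236.8], [89, 233, 25, 9, 93]), ([103.3, 264.7], [88, 245, 34, 40, 1079]), ([305.4, 257.0], [297, 249, 18, 17, 257]), ([488.3, 339.8], [456, 285, 92, 84, 2772])]
```

View pics/c1.png

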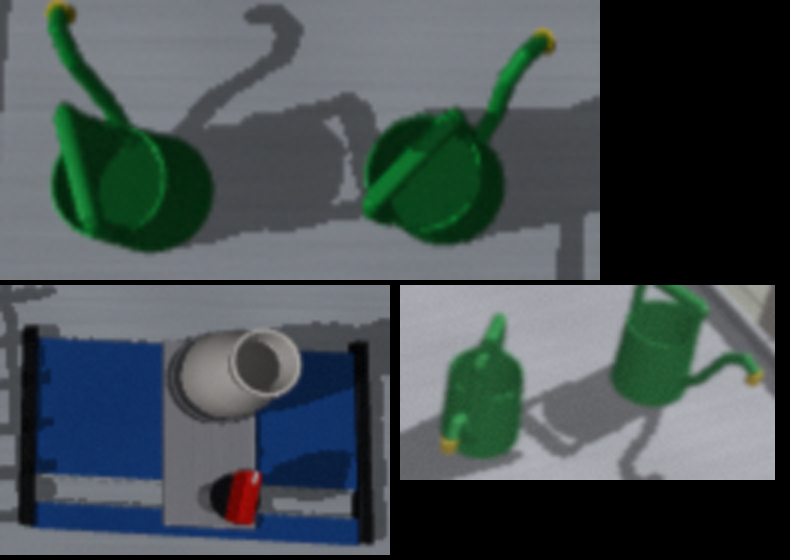

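The crop confirms the choice. The nearer can has its handle bar running from about (224,219) to (202,242) in the top view, and its yellow nozzle at (246.6,198.4). The vase mouth is at (438,231). The red grip bar is at (431,275), lying roughly along image-vertical.

```bash
python3 - <<'E'
from h import *
np.set_printoptions(precision=4,suppress=True)
noz=tri(ray('top',246.6,198.4),ray('scene',305.8,223.3));print('noz',noz)
for u,v in((223.75,219.5),(202.5,242)):print('bar end',onz('top',u,v,.140))
print('vase',onz('top',438.3,231,.162),'vase tri',tri(ray('top',438.3,231),ray('scene',125,228)))
print('knob',onz('top',431.5,275.5,.115),tri(ray('top',431,275.5),ray('scene',128.6,212.9)))
for u,v in((314,187),(319,288)):print('bar foot',onz('top',u,v,0.005))
for u,v in((358,221),(474,227),(473,290),(358,286)):print('rail corner',onz('top',u,v,0.02))
print('other can mid',onz('top',143,235,.04),'can',onz('top',218,233,.04),'jar',onz('top',262.4,165.4,.085),'pot',onz('top',362,163,.07))
for u,v in((435,470),(450,520)):pass
h=R.from_euler('xyz',observe()['tool_rot']).as_matrix();print(h)
c=cam('wrist');print('wristcam in tool',h.T@(c[0]['xyz']-observe()['position']),h.T@c[2])
E
```

```text
noz (array([0.657 , 0.2477, 0.0931]), np.float64(0.00016695750366299087))
bar end [0.5917 0.3002 0.14  ]
bar end [0.5333 0.3531 0.14  ]
vase [ 0.5612 -0.2377  0.162 ] vase tri (array([ 0.5621, -0.2391,  0.1557]), np.float64(0.0017730816413132919))
knob [ 0.4526 -0.2318  0.115 ] (array([ 0.4528, -0.2334,  0.1052]), np.float64(0.0012996921519734075))
bar foot [0.7098 0.0583 0.005 ]
bar foot [0.4161 0.0464 0.005 ]
rail corner [ 0.6063 -0.066   0.02  ]
rail corner [ 0.59   -0.3934  0.02  ]
rail corner [ 0.4143 -0.3776  0.02  ]
rail corner [ 0.4228 -0.0612  0.02  ]
other can mid [0.5613 0.5468 0.04  ] can [0.5678 0.3328 0.04  ] jar [0.7524 0.2064 0.085 ] pot [ 0.7636 -0.0725  0.07  ]
[[-0.9509  0.3096 -0.0002]
 [ 0.3096  0.9509 -0.001 ]
 [-0.0001 -0.001  -1.    ]]
wristcam in tool [ 0.0825  0.0001 -0.1425] [[-0.0006 -0.9467 -0.3221]
 [ 1.     -0.0007  0.0001]
 [-0.0003 -0.3221  0.9467]]
```

```bash
cat >> h.py <<'E'
def go(p,yaw,s=None,n=4):
    "delta row from present pose to TCP p, tool straight down with yaw"
    s=s or observe();A=R.from_euler('xyz',s['tool_rot']);B=R.from_euler('xyz',[np.pi,0,yaw])
    d=A.inv().apply(np.array(p)-s['position'])/.5;w=(A.inv()*B).as_rotvec()/np.radians(120)
    return [round(float(x),n) for x in np.r_[d,w]]
E
python3 -c "
from h import *
print(go((.50,.15,.35),2.95))"
```

```text
[-0.8579, -0.6548, -0.2377, -0.0005, 0.0, -0.0588]
```

Emit:
{"api": "play_rows", "payload": {"deltas": [[-0.05,-0.04,-0.1,0,0,0,0],[-0.12,-0.09,-0.2,0,0,-0.02,0],[-0.2,-0.15,-0.238,0,0,-0.06,0],[-0.28,-0.21,-0.238,0,0,-0.06,0],[-0.36,-0.27,-0.238,0,0,-0.06,0],[-0.44,-0.34,-0.238,0,0,-0.06,0],[-0.52,-0.4,-0.238,0,0,-0.06,0],[-0.64,-0.49,-0.238,0,0,-0.06,0],[-0.75,-0.57,-0.238,0,0,-0.06,0],[-0.858,-0.655,-0.238,0,0,-0.06,0]]}}

```text
clock: 1.1
position: [0.4504, 0.221, 0.3503]
tool_rot: [3.142, 0.0, 2.953]
force: [1.0, 1.4, -0.2]
grip_width: 0.0855
finger_force: 0.0
```

```bash
python3 -c "
from h import *
s=observe();print(s['clock'],s['position'],s['tool_rot'],s['qpos'])
print(go((.45,-.21,.28),3.0))"
```

```text
1.1 [0.45043348 0.22102739 0.35027624] [3.14152339e+00 9.99213880e-06 2.95260512e+00] [-0.6980746   0.20747197  0.14933101  1.76019307 -0.03324974  1.17631402
  0.84268991]
[-0.1611, -0.8469, 0.1405, 0.0, 0.0, -0.0226]
```

Emit:
{"api": "play_rows", "payload": {"deltas": [[-0.02,-0.1,0,0,0,0,0],[-0.04,-0.2,0,0,0,0,0],[-0.06,-0.3,0,0,0,0,0],[-0.08,-0.4,0,0,0,-0.01,0],[-0.1,-0.5,0,0,0,-0.02,0],[-0.12,-0.6,0.0,0,0,-0.022,0],[-0.14,-0.7,0.05,0,0,-0.022,0],[-0.15,-0.8,0.1,0,0,-0.022,0],[-0.161,-0.847,0.14,0,0,-0.022,0],[-0.161,-0.847,0.14,0,0,-0.022,0]]}}

```text
clock: 2.1
position: [0.4467, -0.2125, 0.2774]
tool_rot: [-3.14, -0.004, 2.992]
force: [0.2, 0.9, -0.3]
grip_width: 0.0854
finger_force: 0.0
```

```bash
python3 - <<'E'
from h import *
np.set_printoptions(precision=4,suppress=True)
s=observe();print(s['clock'],s['position'],s['tool_rot'],s['force'])
C=cam('wrist');w=grab_frame('wrist');cv2.imwrite('pics/w1.png',w[:,:,::-1])
for lo,hi in(((0,150,60),(7,255,255)),((172,150,60),(180,255,255))):
  for b in blobs(w,lo,hi,30)[0]:print(b, onz('wrist',*b[0],.124,C))
E
```

```text
2.1 [ 0.4467 -0.2125  0.2774] [-3.1399 -0.0044  2.9924] [ 0.1667  0.9455 -0.2545]
(array([265.5, 195.7]), array([258, 176,  17,  45, 513], dtype=int32)) [ 0.4479 -0.2316  0.124 ]
(array([520.6, 233.4]), array([494, 218,  55,  29, 453], dtype=int32)) [0.5331 0.0416 0.124 ]
```

View pics/w1.png

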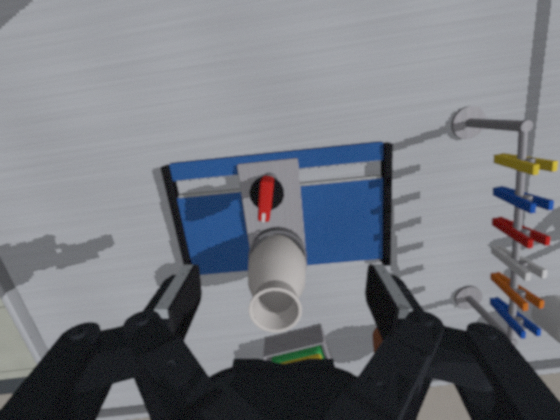

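The wrist view shows the red bar from (268,178) to (264,220) on the black disc near (267,193), and the vase mouth near (275,309). The peg bar is at the right. Next I compute the bar's direction and the carriage axes.

```bash
python3 - <<'E'
from h import *
np.set_printoptions(precision=4,suppress=True)
C=cam('wrist');w=grab_frame('wrist')
m=blobs(w,(0,150,60),(7,255,255),30,(240,165,300,235))[1]|blobs(w,(172,150,60),(180,255,255),3,(240,165,300,235))[1]
ys,xs=np.nonzero(m)
P=np.array([onz('wrist',x,y,.124,C)[:2] for x,y in zip(xs,ys)])
r=cv2.minAreaRect((P*1e3).astype(np.float32));print('bar rect mm',r)
v=cv2.fitLine(P.astype(np.float32),2,0,.01,.01).ravel();print('bar line',v,'ang',np.arctan2(v[1],v[0]))
d=blobs(w,(0,0,0),(180,255,45),30,(240,165,300,225))[0];print(d)
# blue/black rail extents
b=blobs(w,(100,130,50),(125,255,255),100)[1];b[:130]=0;b[280:]=0;b[:,:160]=0;b[:,395:]=0
r=cv2.minAreaRect(cv2.findNonZero(b));q=cv2.boxPoints(r);print('rail',[onz('wrist',*x,.006,C)[:2] for x in q])
# vase mouth: bright region dark interior
g=cv2.cvtColor(w,cv2.COLOR_RGB2GRAY);cr=g[280:335,240:310]
e=[(cv2.fitEllipse(c),len(c)) for c in cv2.findContours((cr<110).astype(np.uint8),0,1)[0] if len(c)>25];print('inner',e)
cv2.imwrite('pics/w1c.png',cv2.resize(w[150:340,200:340,::-1],None,fx=3,fy=3,interpolation=2))
E
```

```text
bar rect mm ((450.95416259765625, -232.30508422851562), (16.37654685974121, 49.11919021606445), 75.54017639160156)
bar line [ 0.9664 -0.257   0.4478 -0.2314] ang -0.25991523
[(array([252.4, 190.2]), array([248, 178,  10,  26, 146], dtype=int32)), (array([274.9, 192.8]), array([271, 179,   9,  27, 166], dtype=int32))]
rail [array([ 0.4063, -0.373 ]), array([ 0.4276, -0.068 ]), array([ 0.6132, -0.0608]), array([ 0.5927, -0.4102])]
inner [(((61.00952911376953, 50.524532318115234), (7.261026382446289, 47.148406982421875), 82.7859878540039), 83), (((37.76380920410156, 23.561939239501953), (22.050050735473633, 41.465824127197266), 122.28785705566406), 103), (((17.403974533081055, 4.2808732986450195), (10.53592586517334, 30.39589500427246), 81.0719985961914), 68)]
```

View pics/w1c.png

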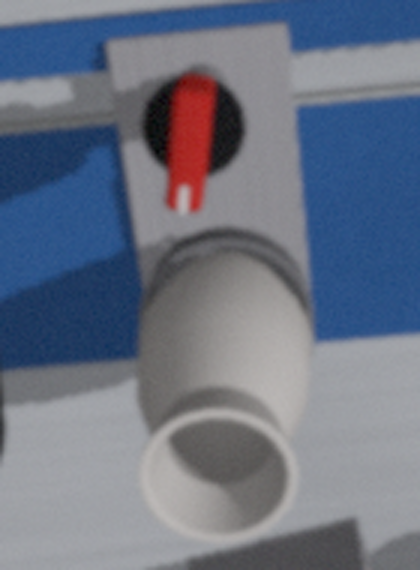

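```bash
python3 -c "
from h import *
print(onz('wrist',273,308,.162), observe()['position'])
print(go((.451,-.232,.16),2.886),go((.451,-.232,.096),2.886))"
```

```text
[ 0.56554458 -0.23652109  0.162     ] [ 0.44860582 -0.20861996  0.2796426 ]
[-0.0119, -0.0456, 0.2393, -0.0001, -0.0008, 0.0528] [-0.0121, -0.0455, 0.3673, -0.0001, -0.0008, 0.0528]
```

Emit:
{"api": "play_rows", "payload": {"deltas": [[-0.012,-0.046,0.05,0,0,0.03,0],[-0.012,-0.046,0.13,0,0,0.053,0],[-0.012,-0.046,0.2,0,0,0.053,0],[-0.012,-0.046,0.24,0,0,0.053,0],[-0.012,-0.046,0.24,0,0,0.053,0],[-0.012,-0.046,0.24,0,0,0.053,0]]}}

```text
clock: 2.8
position: [0.4525, -0.2312, 0.1613]
tool_rot: [3.141, 0.001, 2.889]
force: [-0.2, -0.6, 0.9]
grip_width: 0.0855
finger_force: 0.0
```

```bash
cat > bar.py <<'E'
from h import *
np.set_printoptions(precision=4,suppress=True)
s=observe();C=cam('wrist');w=grab_frame('wrist')
print(s['clock'],s['position'],s['tool_rot'],s['force'],s['moment'])
m=blobs(w,(0,150,60),(7,255,255))[1]|blobs(w,(172,150,60),(180,255,255))[1]
c=max(cv2.findContours(m,0,1)[0],key=cv2.contourArea)
P=np.array([onz('wrist',*x,.124,C)[:2] for x in c[:,0].astype(float)])
print(c[:,0].min(0),c[:,0].max(0),cv2.minAreaRect((P*1e3).astype(np.float32)))
E
python3 bar.py; python3 -c "
from h import *
print(go((.451,-.232,.096),2.886))"
```

```text
2.8 [ 0.4525 -0.2312  0.1613] [3.1413 0.0008 2.8887] [-0.239  -0.612   0.8682] [ 0.0343 -0.0102 -0.0059]
[269 197] [291 269] ((450.06585693359375, -232.48736572265625), (14.91893482208252, 53.23078155517578), 74.58544158935547)
[0.0033, -0.0019, 0.1314, 0.0001, 0.0009, 0.0011]
```

Emit:
{"api": "play_rows", "payload": {"deltas": [[0.003,-0.003,0.06,0,0,0.004,0],[0.003,-0.003,0.11,0,0,0.006,0],[0.003,-0.003,0.13,0,0,0.006,0],[0.003,-0.003,0.13,0,0,0.006,0],[0.003,-0.003,0.13,0,0,0.006,0.4],[0.003,-0.003,0.13,0,0,0.006,0.6],[0.003,-0.003,0.13,0,0,0.006,0.7],[0.003,-0.003,0.13,0,0,0.006,0.8],[0.003,-0.003,0.13,0,0,0.006,0.9],[0.003,-0.003,0.13,0,0,0.006,1]], "newtons": 30}}

```text
clock: 3.85
position: [0.4502, -0.2329, 0.0956]
tool_rot: [3.142, 0.0, 2.875]
force: [-0.7, 1.2, 6.6]
grip_width: 0.0136
finger_force: 33.6
```

Emit:
{"api": "play_rows", "payload": {"deltas": [[0,0,0,0,0,0,1],[0,0,0,0,0,0,1],[0,0,0,0,0,0,1],[0,0,0,0,0,0,1]]}}

```text
clock: 4.25
position: [0.4501, -0.2329, 0.0956]
tool_rot: [3.141, 0.0, 2.875]
force: [-1.7, 1.2, 6.2]
grip_width: 0.0135
finger_force: 33.6
```

Emit:
{"api": "play_rows", "payload": {"deltas": [[0,0,-0.004,0,0,0.05,1],[0,0,-0.004,0,0,0.11,1],[0,0,-0.004,0,0,0.17,1],[0,0,-0.004,0,0,0.23,1],[0,0,-0.004,0,0,0.29,1],[0,0,-0.004,0,0,0.35,1],[0,0,-0.004,0,0,0.41,1],[0,0,-0.004,0,0,0.47,1],[0,0,-0.004,0,0,0.53,1],[0,0,-0.004,0,0,0.53,1]]}}

```text
clock: 5.25
position: [0.4531, -0.2314, 0.0967]
tool_rot: [3.139, 0.001, 1.763]
force: [24.3, 0.6, -31.3]
grip_width: 0.0136
finger_force: 31.2
```

```bash
python3 -c "
from h import *
s=observe();print(s['position'],s['tool_rot'],s['force'],s['moment'],s['qpos'])"
```

```text
[ 0.45306638 -0.23142955  0.09667811] [3.13874777e+00 9.35579971e-04 1.76308348e+00] [ 24.31038103   0.56046554 -31.3383964 ] [ 0.29350377 -4.9216262   0.0654668 ] [-0.11598682  0.65242559  0.6634859   2.04025521 -0.65325578  0.66442842
  1.17326574]
```

Emit:
{"api": "play_rows", "payload": {"deltas": [[0,0.004,0.002,0,0,0,1],[0,0.007,0.003,0,0,0,1],[0,0.007,0.003,0,0,0.02,1],[0,0.007,0.003,0,0,0.04,1],[0,0.007,0.003,0,0,0.04,1]]}}

```text
clock: 5.75
position: [0.4539, -0.2317, 0.0963]
tool_rot: [3.141, -0.001, 1.68]
force: [-0.5, 4.4, 15.0]
grip_width: 0.0133
finger_force: 37.9
```

```bash
python3 -c "
from h import *
s=observe();print(s['position'],s['tool_rot'],s['force'],s['moment'])"
```

```text
[ 0.45389921 -0.23168315  0.09626298] [ 3.14079743e+00 -7.72507428e-04  1.68048275e+00] [-0.48956961  4.43251145 15.00098715] [1.11273119 0.26109706 0.29016722]
```

Emit:
{"api": "play_rows", "payload": {"deltas": [[0,0,-0.001,0,0,0.01,1],[0,0,-0.001,0,0,0.02,1],[0,0,-0.001,0,0,0.02,1]]}}

```text
clock: 6.05
position: [0.4539, -0.2317, 0.0964]
tool_rot: [3.141, -0.0, 1.64]
force: [3.7, 5.3, 4.8]
grip_width: 0.0135
finger_force: 46.7
```

```bash
python3 -c "
from h import *
s=observe();print(s['position'],s['tool_rot'],s['force'],s['moment'],s['joint_efforts'])"
```

```text
[ 0.45394297 -0.23166647  0.09636924] [ 3.14117224e+00 -4.23787740e-04  1.63967788e+00] [3.65219207 5.2554922  4.75990415] [ 1.16507734 -0.69389298  1.11883126] [  3.9581953  -74.43960428  21.2417239  -18.63502622   0.09248927
  -0.82318738  -1.58077408]
```

Emit:
{"api": "play_rows", "payload": {"deltas": [[0,0,0,0,0,0,0.6],[0,0,0,0,0,0,0.5],[0,0,0,0,0,0,0.5],[0,0,-0.05,0,0,0,0.5],[0,0,-0.14,0,0,0,0.5],[0,0,-0.24,0,0,0,0.3],[0,0,-0.33,0,0,0,0],[0,0,-0.38,0,0,0,0],[0,0,-0.38,0,0,0,0],[0,0,-0.38,0,0,0,0]]}}

```text
clock: 7.05
position: [0.4534, -0.232, 0.2862]
tool_rot: [3.141, -0.0, 1.639]
force: [0.5, -0.0, -0.5]
grip_width: 0.0857
finger_force: 0.0
```

```bash
python3 bar.py; python3 - <<'E'
from h import *
s=observe();print(s['position'])
C=cam('wrist');w=grab_frame('wrist');t=grab_frame('top');cv2.imwrite('pics/top1.png',t[:,:,::-1])
print('vase mouth px in wrist',proj('wrist',(.563,-.237,.162),C),'in top',proj('top',(.561,-.238,.162)))
W=np.zeros((420,790,3),np.uint8);W[:,:560]=w[:,:,::-1];W[:210,562:790]=cv2.resize(t[210:294,400:491,::-1],(228,210),interpolation=2)
cv2.imwrite('pics/w2.png',W)
E
```

```text
7.05 [ 0.4534 -0.232   0.2862] [ 3.141  -0.0003  1.6393] [ 0.5079 -0.0252 -0.4747] [-0.0074  0.0215 -0.0423]
[276 169] [291 211] ((454.5602722167969, -232.8080291748047), (15.891156196594238, 47.85877227783203), 7.022878646850586)
[ 0.45312855 -0.23191406  0.285647  ]
vase mouth px in wrist (np.float64(394.32466585216184), np.float64(212.6158834380836)) in top (np.float64(438.4471590298824), np.float64(231.09190212747433))
```

View pics/w2.png

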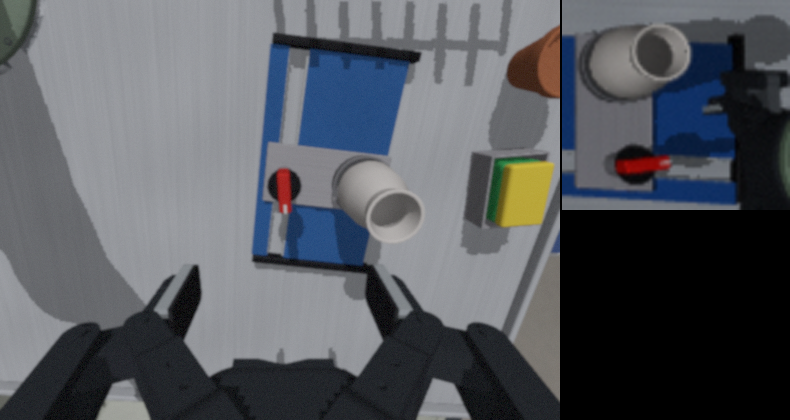

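The wrist view shows the red bar now crossways at (284,190) along the carriage's y, so it turned about 1.2 rad to the stop. The vase mouth is at (394,214), matching the prediction, so the vase has not moved. Now to the can.

```bash
python3 -c "
from h import *
print(go((.54,.30,.33),2.43))"
```

```text
[1.0498, 0.2459, -0.0892, -0.0006, -0.0005, -0.3777]
```

Emit:
{"api": "play_rows", "payload": {"deltas": [[0.06,0.02,-0.06,0,0,0,0],[0.14,0.04,-0.09,0,0,0,0],[0.24,0.06,-0.09,0,0,-0.04,0],[0.34,0.08,-0.09,0,0,-0.1,0],[0.44,0.11,-0.09,0,0,-0.16,0],[0.54,0.14,-0.09,0,0,-0.22,0],[0.64,0.16,-0.09,0,0,-0.28,0],[0.74,0.18,-0.09,0,0,-0.33,0],[0.84,0.2,-0.09,0,0,-0.37,0],[0.94,0.22,-0.09,0,0,-0.377,0]]}}

```text
clock: 8.2
position: [0.5294, 0.2359, 0.3304]
tool_rot: [-3.141, -0.001, 2.432]
force: [1.7, -0.7, 0.6]
grip_width: 0.0854
finger_force: 0.0
```

Emit:
{"api": "play_rows", "payload": {"deltas": [[0,0,0,0,0,0,0],[0,0,0,0,0,0,0]]}}

```text
clock: 8.4
position: [0.5294, 0.2345, 0.3299]
tool_rot: [-3.139, 0.0, 2.43]
force: [-0.1, -1.0, -0.2]
grip_width: 0.0855
finger_force: 0.0
```

```bash
python3 - <<'E'
from h import *
s=observe();print(s['clock'],s['position'],s['tool_rot'])
C=cam('wrist');w=grab_frame('wrist')
print('handle ends px',proj('wrist',(.5917,.3002,.142),C),proj('wrist',(.5333,.3531,.142),C))
for b in blobs(w,(20,120,90),(34,255,255),15)[0]:print(b,onz('wrist',*b[0],.093,C))
cv2.imwrite('pics/w3.png',w[:,:,::-1])
E
```

```text
8.4 [0.52939925 0.23451056 0.32988383] [-3.13912289e+00  1.17108205e-04  2.42992865e+00]
handle ends px (np.float64(359.86007282499617), np.float64(187.19626493518754)) (np.float64(367.7792312144973), np.float64(117.08784223646911))
(array([147.3, 224.3]), array([133, 211,  31,  28, 264], dtype=int32)) [0.45792318 0.0424524  0.093     ]
(array([348.3, 238.3]), array([345, 235,   9,   6,  20], dtype=int32)) [0.66084261 0.24474533 0.093     ]
```

View pics/w3.png

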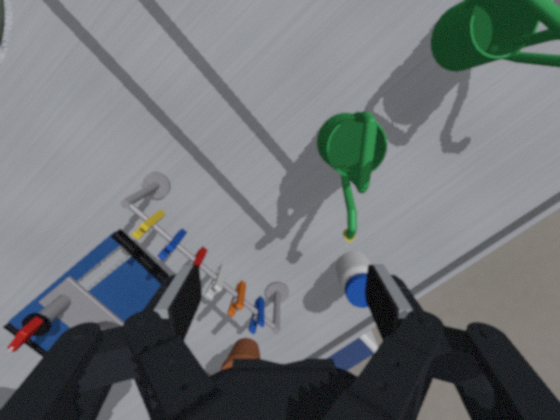

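The wrist view shows the chosen can at (352,150), its handle bar from (367,115) to (362,188), and the nozzle at (348,238), all consistent with the estimate. The second can is farther away, at top right. I move over the handle to measure from near.

```bash
python3 -c "
from h import *
for z in(.142,):
  a=onz('wrist',367,116,z);b=onz('wrist',362.5,187,z);print(a,b,(a+b)/2,np.arctan2(*(b-a)[1::-1]))
print(go((.562,.326,.25),2.43))"
```

```text
[0.53242982 0.35205249 0.142     ] [0.59414804 0.30142846 0.142     ] [0.56328893 0.32674047 0.142     ] -0.6869637664773173
[0.0724, 0.183, 0.1604, -0.0009, 0.0001, -0.0009]
```

Emit:
{"api": "play_rows", "payload": {"deltas": [[0.02,0.05,0.04,0,0,0,0],[0.04,0.11,0.09,0,0,0,0],[0.06,0.16,0.14,0,0,0,0],[0.072,0.183,0.16,0,0,0,0],[0.072,0.183,0.16,0,0,0,0],[0.072,0.183,0.16,0,0,0,0]]}}

```text
clock: 9.05
position: [0.5628, 0.325, 0.2523]
tool_rot: [3.141, 0.001, 2.427]
force: [0.3, -0.3, 0.5]
grip_width: 0.0856
finger_force: 0.0
```

```bash
python3 - <<'E'
from h import *
s=observe();print(s['clock'],s['position'],s['tool_rot'])
C=cam('wrist');w=grab_frame('wrist')
for e in((.5917,.3002,.142),(.5333,.3531,.142)):print(proj('wrist',e,C))
for b in blobs(w,(20,120,90),(34,255,255),15)[0]:print(b,onz('wrist',*b[0],.093,C))
cv2.imwrite('pics/w4.png',w[:,:,::-1])
E
```

```text
9.05 [0.56276828 0.32495639 0.25228125] [3.14137895e+00 9.16005961e-04 2.42698115e+00]
(np.float64(282.863573005064), np.float64(241.77266613134051))
(np.float64(284.7388810841491), np.float64(159.84597234871353))
(array([555.2, 113.3]), array([549, 112,  11,   3,  22], dtype=int32)) [0.68064115 0.5806907  0.093     ]
(array([ 43.4, 277. ]), array([ 17, 256,  57,  43, 656], dtype=int32)) [0.45610669 0.03750375 0.093     ]
(array([284.3, 292.6]), array([280, 290,  10,   5,  23], dtype=int32)) [0.66225716 0.24124962 0.093     ]
```

View pics/w4.png

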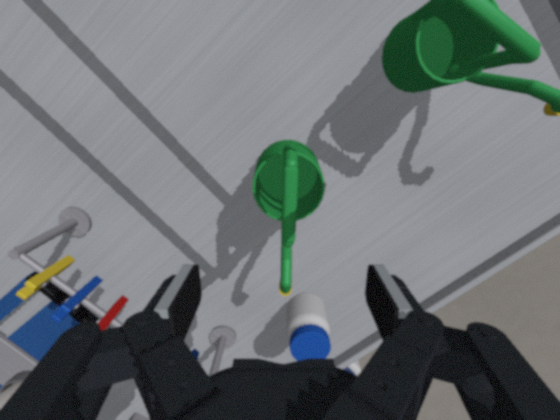

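The near view shows the bar from (291,150) to (289,241) and the nozzle at (285,291). The bar lies about 6 px right of the prediction, so I correct for that.

```bash
python3 -c "
from h import *
z=.142
a=onz('wrist',290.5,153,z);b=onz('wrist',288.5,241,z);print(a,b,(a+b)/2,np.arctan2(*(b-a)[1::-1]))
s=observe();print(s['position'])
m=(a+b)/2
print(go((m[0],m[1],.116),2.43))"
```

```text
[0.53232162 0.3608203  0.142     ] [0.59497514 0.30477321 0.142     ] [0.56364838 0.33279676 0.142     ] -0.7297992227334409
[0.56289432 0.32495205 0.25274734]
[0.0094, 0.0125, 0.2735, 0.0005, 0.0004, -0.0015]
```

Emit:
{"api": "play_rows", "payload": {"deltas": [[0.008,0.011,0.05,0,0,0,0],[0.008,0.011,0.13,0,0,0,0],[0.008,0.011,0.2,0,0,0,0],[0.008,0.011,0.25,0,0,0,0],[0.008,0.011,0.276,0,0,0,0],[0.008,0.011,0.276,0,0,0,0.3],[0.008,0.011,0.276,0,0,0,0.5],[0.008,0.011,0.276,0,0,0,0.65],[0.008,0.011,0.276,0,0,0,0.75],[0.008,0.011,0.276,0,0,0,0.85]], "newtons": 50}}

```text
clock: 10.1
position: [0.5631, 0.3337, 0.114]
tool_rot: [3.141, 0.0, 2.429]
force: [0.1, -1.9, 3.9]
grip_width: 0.0139
finger_force: 19.1
```

Emit:
{"api": "play_rows", "payload": {"deltas": [[0,0,0,0,0,0,1],[0,0,0,0,0,0,1],[0,0,0,0,0,0,1],[0,0,0,0,0,0,1]]}}

```text
clock: 10.5
position: [0.5633, 0.3334, 0.114]
tool_rot: [3.141, 0.001, 2.429]
force: [-1.7, -2.9, 7.4]
grip_width: 0.0132
finger_force: 49.1
```

```bash
python3 -c "
from h import *
s=observe();print(s['position'],s['tool_rot'],s['force'],s['moment'])"
```

```text
[0.56333877 0.33342228 0.11397672] [3.14075718e+00 5.53342951e-04 2.42862508e+00] [-1.67815196 -2.94143013  7.35047324] [-0.29970935  0.0849378   0.05983942]
```

Emit:
{"api": "play_rows", "payload": {"deltas": [[0,0,-0.01,0,0,0,1],[0,0,-0.03,0,0,0,1],[0,0,-0.07,0,0,0,1],[0,0,-0.12,0,0,0,1],[0,0,-0.18,0,0,0,1],[0,0,-0.24,0,0,0,1],[0,0,-0.29,0,0,0,1],[0,0,-0.33,0,0,0,1],[0,0,-0.35,0,0,0,1],[0,0,-0.36,0,0,0,1]]}}

```text
clock: 11.5
position: [0.5629, 0.3336, 0.2942]
tool_rot: [3.141, 0.0, 2.429]
force: [-0.5, 0.0, -2.6]
grip_width: 0.0135
finger_force: 48.8
```

```bash
python3 -c "
from h import *
s=observe();print(s['position'],s['tool_rot'],s['force'],s['moment'],s['grip_width'])
t=grab_frame('top');S=grab_frame('scene')
b=[x[0] for x in blobs(t,(20,120,70),(34,255,255),4,(200,150,330,260))[0]];c=[x[0] for x in blobs(S,(20,120,70),(34,255,255),4,(240,100,380,280))[0]];print(b,c)
for i in b:
  for j in c:print(tri(ray('top',*i),ray('scene',*j)))
print(go((.563,-.08,.294),1.62))
"
```

```text
[0.56290468 0.33359208 0.29419579] [3.14073470e+00 4.00018252e-05 2.42880138e+00] [-0.48554022  0.02223264 -2.57148991] [ 0.01109498 -0.03636806  0.04219532] 0.013450123269598366
[array([236.6, 182.2])] [array([311.3, 176.3])]
(array([0.65767165, 0.25062379, 0.27208959]), np.float64(0.00022933445893643091))
[-0.5412, -0.6255, -0.0015, -0.0, -0.0001, 0.3862]
```

Emit:
{"api": "play_rows", "payload": {"deltas": [[-0.01,-0.012,0,0,0,0.005,1],[-0.03,-0.035,0,0,0,0.02,1],[-0.07,-0.08,0,0,0,0.045,1],[-0.115,-0.135,0,0,0,0.08,1],[-0.165,-0.19,0,0,0,0.115,1],[-0.215,-0.25,0,0,0,0.15,1],[-0.26,-0.3,0,0,0,0.185,1],[-0.3,-0.345,0,0,0,0.21,1],[-0.33,-0.38,0,0,0,0.23,1],[-0.345,-0.4,0,0,0,0.24,1]]}}

```text
clock: 12.6
position: [0.5622, 0.0668, 0.2932]
tool_rot: [-3.141, 0.0, 1.921]
force: [0.1, -0.3, -1.4]
grip_width: 0.0134
finger_force: 48.8
```

```bash
python3 -c "
from h import *
s=observe();print(s['position'],s['tool_rot'],s['force'],s['moment'],s['grip_width'])
print(go((.563,-.1,.294),1.571))
"
```

```text
[0.56219403 0.06676279 0.2932124 ] [-3.14130495e+00  2.30109819e-04  1.92129743e+00] [ 0.12369692 -0.32111337 -1.43702621] [0.04406137 0.02471314 0.01496618] 0.013407276569137616
[-0.3138, -0.113, -0.0015, -0.0001, 0.0001, 0.1673]
```

Emit:
{"api": "play_rows", "payload": {"deltas": [[-0.01,-0.004,0,0,0,0.005,1],[-0.035,-0.012,0,0,0,0.02,1],[-0.075,-0.026,0,0,0,0.045,1],[-0.125,-0.045,0,0,0,0.075,1],[-0.175,-0.063,0,0,0,0.1,1],[-0.225,-0.08,0,0,0,0.125,1],[-0.265,-0.095,0,0,0,0.145,1],[-0.295,-0.107,0,0,0,0.16,1],[-0.314,-0.113,0,0,0,0.167,1],[-0.314,-0.113,0,0,0,0.167,1]]}}

```text
clock: 13.6
position: [0.5642, -0.0987, 0.2933]
tool_rot: [3.142, 0.0, 1.574]
force: [-0.2, 0.4, -1.8]
grip_width: 0.0132
finger_force: 48.8
```

```bash
cat > noz.py <<'E'
from h import *
np.set_printoptions(precision=4,suppress=True)
s=observe();print(s['clock'],s['position'],s['tool_rot'],s['force'])
t=grab_frame('top');S=grab_frame('scene');C=cam('wrist');w=grab_frame('wrist')
b=blobs(t,(20,110,60),(34,255,255),3,(400,190,500,260))[0];c=blobs(S,(20,110,60),(34,255,255),3,(90,120,200,260))[0]
d=blobs(w,(20,110,60),(34,255,255),8)[0]
print(b,c,d)
for i in b:
  for j in c:print('top/scene',tri(ray('top',*i[0]),ray('scene',*j[0])))
  for j in d:print('top/wrist',tri(ray('top',*i[0]),ray('wrist',*j[0],C)))
print('mouth expected top',proj('top',(.563,-.2375,.162)),'scene',proj('scene',(.563,-.2375,.162)),'wrist',proj('wrist',(.563,-.2375,.162),C))
a=cv2.resize(t[190:270,390:490,::-1],None,fx=4,fy=4,interpolation=2);b=cv2.resize(S[170:270,80:180,::-1],None,fx=3.9,fy=3.9,interpolation=2)
W=np.zeros((600,795,3),np.uint8);W[:320,:400]=a;W[:390,405:795]=b;W[325:600,:400]=cv2.resize(w[:,:,::-1],None,fx=.65,fy=.65,interpolation=3)[:273,:400][:275] if 0 else cv2.resize(w[:,:,::-1],(400,275),interpolation=3)
import sys;cv2.imwrite(sys.argv[1],W)
E
python3 noz.py pics/n1.png
```

```text
13.6 [ 0.5642 -0.0987  0.2933] [3.1416 0.0004 1.5743] [-0.1873  0.3544 -1.8341]
[] [(array([118.4, 196. ]), array([116, 194,   6,   5,  19], dtype=int32))] [(array([171.5,  25.8]), array([162,  19,  23,  16, 181], dtype=int32)), (array([179.5,  46.7]), array([165,  41,  30,  12, 224], dtype=int32)), (array([422.6, 267.1]), array([ 403,  239,   41,   58, 2110], dtype=int32))]
mouth expected top (np.float64(438.1942241556726), np.float64(230.28792777027584)) scene (np.float64(124.66080983238126), np.float64(226.46372892143518)) wrist (np.float64(280.5532397963149), np.float64(315.8532068903886))
```

View pics/n1.png

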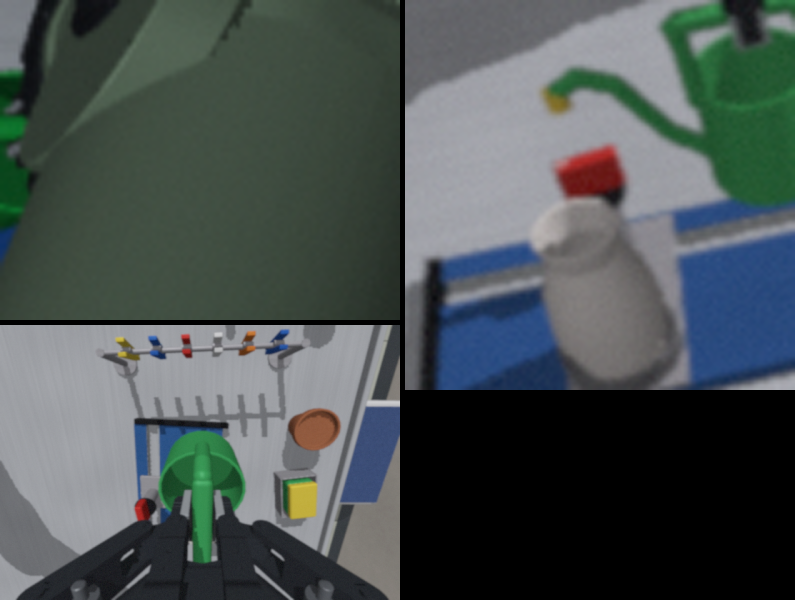

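The scene crop shows the nozzle at about (118,196), above and left of the vase mouth at (124,229), with the can level. The arm hides the top view, so I use the scene ray and the grasp offset.

```bash
python3 - <<'E'
from h import *
np.set_printoptions(precision=4,suppress=True)
C=cam('scene')
for z in(.268,.272,.276):print(onz('scene',118.4,196,z,C))
S=cv2.imread('pics/scene0.png');g=cv2.cvtColor(S,6)
print(S[226:232,100:150:1].mean(0).astype(int).tolist()) if 0 else None
G=cv2.GaussianBlur(g,(3,3),0)
for v in range(216,240,2):print(v,g[v,110:142].tolist())
E
```

```text
[ 0.5623 -0.2242  0.268 ]
[ 0.5671 -0.2234  0.272 ]
[ 0.5719 -0.2226  0.276 ]
216 [103, 102, 106, 105, 104, 103, 104, 100, 102, 103, 100, 100, 97, 89, 69, 70, 68, 65, 67, 70, 62, 57, 42, 24, 23, 30, 62, 92, 112, 113, 114, 116]
218 [105, 104, 103, 102, 103, 105, 102, 105, 104, 101, 100, 97, 82, 54, 44, 45, 52, 53, 59, 66, 65, 52, 36, 24, 24, 24, 52, 103, 140, 154, 157, 156]
220 [103, 105, 104, 106, 103, 107, 104, 109, 116, 118, 123, 129, 118, 94, 92, 103, 112, 107, 106, 106, 99, 79, 54, 30, 21, 29, 72, 118, 146, 157, 158, 158]
222 [116, 122, 134, 145, 150, 149, 151, 156, 163, 165, 170, 163, 152, 141, 137, 136, 137, 134, 135, 136, 139, 137, 133, 114, 85, 84, 118, 145, 156, 157, 159, 158]
224 [161, 164, 162, 163, 164, 169, 172, 177, 172, 163, 153, 146, 135, 133, 125, 125, 124, 126, 126, 123, 124, 124, 130, 142, 150, 135, 134, 144, 155, 155, 151, 150]
226 [163, 167, 164, 167, 173, 180, 179, 173, 165, 160, 153, 145, 134, 123, 122, 123, 127, 124, 122, 124, 125, 121, 122, 132, 155, 153, 123, 116, 124, 126, 127, 130]
228 [161, 162, 163, 171, 180, 180, 176, 173, 167, 164, 157, 142, 126, 119, 
[... 196 characters left out ...]
10, 116, 134, 157, 159, 145, 133, 121, 118, 126, 135, 136]
232 [104, 100, 109, 146, 176, 180, 178, 176, 172, 155, 127, 103, 96, 99, 102, 103, 106, 107, 114, 122, 132, 148, 147, 138, 135, 150, 166, 167, 152, 139, 137, 136]
234 [72, 74, 77, 95, 129, 159, 174, 177, 166, 138, 110, 100, 104, 108, 113, 119, 126, 137, 142, 145, 137, 126, 122, 122, 141, 164, 182, 181, 180, 175, 164, 151]
236 [72, 75, 77, 77, 80, 96, 114, 131, 142, 141, 138, 139, 141, 139, 135, 132, 128, 124, 115, 111, 108, 113, 122, 140, 160, 175, 182, 183, 182, 181, 178, 172]
238 [94, 94, 97, 95, 99, 99, 100, 107, 114, 111, 111, 113, 112, 109, 110, 109, 110, 106, 108, 110, 116, 136, 155, 167, 169, 175, 178, 178, 178, 180, 177, 178]
```

Emit:
{"api": "play_rows", "payload": {"deltas": [[-0.01,0,0,0,0,0,1],[-0.026,0,0.005,0,0,0,1],[-0.026,0,0.02,0,0,0,1],[-0.026,0,0.045,0,0,0,1],[-0.026,0,0.075,0,0,0,1],[-0.026,0,0.1,0,0,0,1],[-0.026,0,0.125,0,0,0,1],[-0.026,0,0.14,0,0,0,1],[-0.026,0,0.145,0,0,0,1],[-0.026,0,0.145,0,0,0,1]]}}

```text
clock: 14.75
position: [0.5643, -0.1105, 0.2206]
tool_rot: [-3.141, 0.0, 1.576]
force: [-0.2, 0.0, -1.5]
grip_width: 0.013
finger_force: 48.8
```

```bash
python3 noz.py pics/n2.png; python3 -c "
from h import *
print(go((.5645,-.1120,.207),1.571))"
```

```text
14.75 [ 0.5643 -0.1105  0.2206] [-3.1414  0.0002  1.5764] [-0.2327  0.0142 -1.5392]
[] [(array([121.6, 217.7]), array([119, 216,   6,   4,  15], dtype=int32))] [(array([148.7,   9. ]), array([122,   0,  48,  22, 552], dtype=int32)), (array([451.5, 287.2]), array([ 427,  254,   52,   68, 3067], dtype=int32))]
mouth expected top (np.float64(438.1942241556726), np.float64(230.28792777027584)) scene (np.float64(124.66080983238126), np.float64(226.46372892143518)) wrist (np.float64(279.8769611302895), np.float64(357.44508720819977))
[-0.003, -0.0001, 0.0285, 0.0003, 0.0, 0.0026]
```

Emit:
{"api": "play_rows", "payload": {"deltas": [[-0.001,0,0.005,0,0,0,1],[-0.003,0,0.015,0,0,0.002,1],[-0.003,0,0.024,0,0,0.002,1],[-0.003,0,0.028,0,0,0.002,1],[-0.003,0,0.028,0,0,0.002,1],[-0.003,0,0.028,0,0,0.002,1]]}}

```text
clock: 15.5
position: [0.5643, -0.112, 0.2068]
tool_rot: [-3.142, 0.0, 1.572]
force: [-0.3, -0.2, -2.2]
grip_width: 0.0134
finger_force: 48.8
```

```bash
python3 noz.py pics/n3.png; python3 - <<'E'
from h import *
C=cam('scene');S=grab_frame('scene')
for b in blobs(S,(20,110,60),(34,255,255),3,(90,190,180,250))[0]:
  for z in(.184,.187,.190):print(b[0],z,onz('scene',*b[0],z,C))
print('mouth',onz('scene',124.3,228.3,.162,C))
W=cv2.resize(S[180:270,80:190,::-1],None,fx=6,fy=6,interpolation=2);cv2.imwrite('pics/n4.png',W)
E
```

```text
15.5 [ 0.5643 -0.112   0.2068] [-3.1415  0.0001  1.5721] [-0.324  -0.2237 -2.236 ]
[] [(array([122.3, 221.4]), array([120, 219,   6,   5,  18], dtype=int32))] [(array([147.6,   5.7]), array([123,   0,  40,  16, 384], dtype=int32)), (array([459.4, 292.5]), array([ 433,  258,   55,   71, 3342], dtype=int32))]
mouth expected top (np.float64(438.1942241556726), np.float64(230.28792777027584)) scene (np.float64(124.66080983238126), np.float64(226.46372892143518)) wrist (np.float64(280.51578416118747), np.float64(369.8694676759564))
[122.3 221.3] 0.184 [ 0.56479645 -0.2377403   0.184     ]
[122.3 221.3] 0.187 [ 0.56795754 -0.23716673  0.187     ]
[122.3 221.3] 0.19 [ 0.57111863 -0.23659315  0.19      ]
mouth [ 0.5694107  -0.23892331  0.162     ]
```

View pics/n4.png

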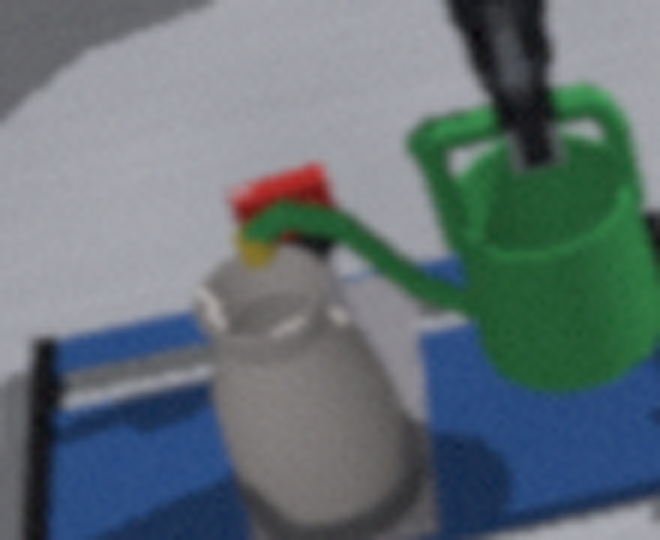

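The final view shows the nozzle tip at crop (258,262), above the mouth, which is centred near (266,290). The can is level and there is clear space above the rim. The offset is about 2 mm, so I make a small correction and settle.

Emit:
{"api": "play_rows", "payload": {"deltas": [[-0.001,0.002,0,0,0,0,1],[-0.003,0.004,0,0,0,0,1],[-0.003,0.004,0,0,0,0,1],[-0.003,0.004,0,0,0,0,1],[-0.003,0.004,0,0,0,0,1],[-0.003,0.004,0,0,0,0,1],[-0.003,0.004,0,0,0,0,1],[-0.003,0.004,0,0,0,0,1]]}}

```text
clock: 16.5
position: [0.5663, -0.1133, 0.2068]
tool_rot: [-3.142, -0.0, 1.572]
force: [-0.7, 0.4, -1.6]
grip_width: 0.0136
finger_force: 48.8
```

```bash
python3 -c "
from h import *
s=observe();print(s['position'],s['tool_rot'],s['force'],abs(s['qd']).max())
print(job_done())"
```

```text
[ 0.566292   -0.11334425  0.20676575] [-3.14154169e+00 -4.35480613e-05  1.57225330e+00] [-0.66647154  0.36013917 -1.57667259] 0.0015094914704016935
the job is handed in; nothing more can be done
None
```

I handed the job in at 16.5 s: the clamp knob is turned to its stop, and the arm is holding the can level and still, with the spout about 2 cm above the vase's mouth and within a few mm of centre by my camera estimates.

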